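# Close and lock the water filter

## Robot

A 6-joint arm with a two-finger parallel gripper is mounted at the origin on a cart in front of the work surface, level with it; the furniture and walls round the work are solid. World frame = base frame: x ahead of the robot, y to its left, z up, the work surface at z = 0. Lengths are in mm, angles in rad, forces in N, time in s.
With the tool pointing down it reaches from about 275 to 875 mm from the base axis. Payload 12.5 kg.
Tool frame: the origin (TCP) lies midway between the tips of the shut fingers; the grasp point (between the pads) lies ctrl.grasp_offset behind it (ctrl.grasp_offset is the distance from the TCP to the grasp point, in mm); z points along the fingers, y is the line along which they close (so a half turn about z gives the same grasp; the last joint's range is limited). The gripper opens to 85 mm and grips with 20 to 120 N. Pads are 22 mm wide; open, the fingers measure 114 mm over their backs; the gripper's body (76 mm by 85 mm) begins 54 mm behind the grasp point. The pads swing forward as they close: fully open they stand 13 mm farther back than shut.
Start: joints at [1.022, 0.351, 1.652, -0, 1.139, -0.085], TCP at [246.01, 491.898, 231.29] pointing down, gripper open.
Joint ranges: [-2.75, 2.75], [-0.79, 2.1], [0.01, 2.65], [-1.57, 4.71], [0.07, 3.14], [-2.87, 2.87]. Speed limits (rad/s): [2.22, 2.22, 2.79, 3.14, 3.14, 3.14].

## Interface

Orientations are given as [roll, pitch, yaw] about the fixed x, y, z axes, in that order (R = Rz(yaw) Ry(pitch) Rx(roll)).
In Python, from cell import ctrl, viewer gives the robot as it stands.
- The arm moves only by the tool apply_moves, never from a script. Its argument "steps" is a list of rows, each a list of 3 entries, a list of its own where there are three numbers: the shift along the tool's x, y, z normalised to -1 to 1, where 1 is 250 mm, then the turn, a rotation vector about the tool's x, y, z normalised to -1 to 1, where 1 is pi rad, then the closure, from -1 (fully open) to 1 (shut), so that 0 is half open. A call has 1 to 10 rows; each row is the pose to reach, as a shift and turn from the pose commanded when the call began, along the tool's axes at that moment, turning the shorter way round; what a row does not reach only later rows make up. A row lasts 1/10 s, in which the tool goes at most 50 mm and 8.59 degrees, less where a joint would pass 70% of its speed; a pose out of reach is approached as far as the arm can. A call with a number of a shift or a turn outside -1 to 1 is refused whole. A call with a gripper value outside its range is refused whole. The fingers move at their own pace and stop on an object; the grip force is fixed at half the most. Time passes only in rows, so rows that repeat a pose let the fingers close. It gives the time, the measured TCP pose, the force, the opening and the grip force at its end, in the units of the state.
- ctrl.get_state(): the state, without advancing time (a new reading comes with each control period).
- viewer.camera(name): name is "scene" or "top"; returns a dict with "color" (480x640x3 uint8, blue, green, red), "z_map" (480x640 float32, mm along the optical axis (not along the pixel's ray), 0 where there is no reading), "intrinsics" (3x3 intrinsics, pixels), "dist" ([k1, k2, p1, p2, k3] as OpenCV has them; the pictures are not rectified), "camera_from_world" (4x4, takes a point from world to camera coordinates). Camera axes: x right, y down, z forward; pixel columns grow to the right and rows downward; lengths in mm; the calibration is good to about 2 mm. A picture is of the moment at which its call begins.
- ctrl.hand_in(): hands the job in; it is judged then, once.
The state is a dict: "clock": time; "joint_pos": joint angles; "joint_vel": joint speeds; "joint_efforts": joint torques, N m; "tcp_pos": TCP position; "eef_rot": TCP orientation; "wrist_force": force on the tool from outside, world axes, zero at the start; "ft_torque": the same for the moment, N m; "finger_gap": opening from 0.0 (shut) to 1.0 (fully open); "gripper_force": force on a finger pad.
Only numpy, scipy, OpenCV 4.12 (cv2) and the standard library are available. Lean on these libraries where they do the work, as an engineer would, in place of code of your own. Each camera call takes 0.05 s, during which the arm holds its last target. There are 200 camera calls.

## Task

The water filter on the worktop has a new cartridge. Push its blue hatch fully home, then take the red-handled service key from its wooden holder, put the blade in the slot of the cam lock and turn the lock a quarter turn clockwise until its orange tongue stops behind the hatch. Stand the key back upright in its holder, fully down, and leave the other things on the worktop as they are.

Things in the scene. Friction and masses are not known exactly. Their poses are not given: they have to be found in the camera images.
- water_filter: White housing, 140 (x) x 190 (y) x 70 mm high, fixed; it stands left or right of the middle. Origin: centre of its underside; at yaw 0 +x points away from the robot, +y left. On top: blue hatch sliding along y; round cam lock on the near strip, axis at x -41, y +22 mm. Red dots mark the tongue's open direction (+y), green dots its locked one (+x). Grey rails and end stop reach 80 mm high.
- hatch (a joint): Sliding blue hatch, 68 (x) x 100 (y) x 8 mm, upper face 78.5 mm above the worktop. In m: 0 = home against the stop at the housing's -y end, grows to 0.062 as it slides open along the housing's +y. About 2 N of friction; stays where left. While it is open it blocks the lock's tongue: the lock turns only with the hatch home.
- hatch_rib (a point): Centre of the top of the upright push rib on the hatch, 96.5 mm above the worktop. The rib is 52 mm long (housing x), 12 mm thick (housing y) and rises 18 mm above the hatch; push its +y face towards -y to close. Axes as the housing's.
- cam_lock (a joint): Slotted cam lock, vertical axis. In rad: 0 = open (orange tongue along the housing's +y), grows clockwise seen from above to 1.571 = locked, at a stop (tongue along the housing's +x, behind the hatch's +y edge). Starts between 0 and 0.25; about 0.07 N m of friction; stays where left.
- lock_slot (a point): Middle of the slot's floor, on the lock's axis, 78.5 mm above the worktop; turns with the lock. y axis along the slot (tongue points to +y), z up. The lock's head is a 38 mm aluminium disc, rim 10 mm above the slot's floor; the slot runs right across it, 6.5 mm wide, chamfered 2.2 mm a side to 10.9 mm at the top. Tongue 10 mm wide, reaches 46 mm from the axis, top 81.5 mm above the worktop.
- service_key: Loose key, 93 mm long, 90 g, upright, blade down. Origin: middle of the blade's tip; z up, x along the blade's width, y across its thickness. From the tip up: steel blade 24 mm (x) x 4 mm (y), lowest 4 mm tapering to 22 x 2.4; collar 34 mm in diameter from 36 to 41 mm; flat red handle 36 mm (x) x 12 mm (y) from 41 to 93 mm. Grip it across the 12 mm. A half turn about z makes no difference.
- key_holder: Wooden block, 76 (x) x 56 (y) x 44 mm, on a rubber foot 84 x 64 mm, fixed. Origin: centre of its underside, z up. In the middle of its top a well 31 (x) x 10 (y) mm, 40 mm deep, with a 3 mm chamfer; the key stands in it, blade along the holder's x, collar resting on the block's top, so the tip is 8 mm up. Overhead, the wall cabinets' edge runs 577 mm ahead of the robot, 462 mm above the worktop.
- mug: Spotted mug, 92 x 127 x 93 mm, origin centre of its underside; bystander.
- sugar_jar: White jar with a black lid, 61 mm diameter, 110 mm high, origin centre of its underside; bystander.
- herb_jar: Low glass jar with a gold lid, 45 mm diameter, 75 mm high, origin centre of its underside; bystander between the filter and the holder.
- teaspoon: Steel teaspoon lying flat, 132 mm long, 9 mm high, origin centre of its underside; bystander between the filter and the holder.
- tomato_tin: Food tin with a red and white label, 75 mm diameter, 110 mm high, origin centre of its underside; bystander.
- red_jar: Glass jar with a light lid and red contents, 41 mm diameter, 92 mm high, origin centre of its underside; bystander.
There are look-alikes about, which are no part of the job. Leave any pink look-alike of the key_holder alone.

How it is judged:
By the outcome, as a careful person would: the job done as asked, in the order asked, and still so for the second after the job is handed in, with the robot touching nothing.
It also fails if it takes over 72 s, if anything falls off the work surface, if the arm or the gripper's body presses on something with over 40 N, if the wrist force passes 120 N, or if a joint passes its speed limit or range.

## Working session

There is one attempt and no reset: what is moved stays moved. The work goes in short steps, Python scripts to look and compute and a tool call to move; the robot and the scene stay as the last step left them, time stands still between calls to the robot, and variables do not carry over. Pictures are saved under pics/ and viewed, at most 10 in all, crops included, and the job is handed in when it is done.

Besides the shell and the picture viewer there is one more tool, called after "Call:" by a JSON object that holds its "op" and its "data". apply_moves: Moves the arm, as the interface text tells. Its arguments: {"type":"object","properties":{"steps":{"type":"array"}},"required":["steps"]}

```bash
ls; mkdir -p pics; python3 - <<'E'
from cell import ctrl, viewer
import cv2,numpy as np
print(ctrl.get_state(), ctrl.grasp_offset)
for n in("scene","top"):
    c=viewer.camera(n); cv2.imwrite(f"pics/{n}0.png",c["color"]); np.savez(f"pics/{n}0.npz",**c)
    print(n,c["intrinsics"],c["dist"],c["camera_from_world"])
E
```

```text
pics
{'clock': 0.0, 'joint_pos': array([ 1.02238225e+00,  3.51250395e-01,  1.65241470e+00, -2.85776286e-05,
        1.13905828e+00, -8.45780259e-02]), 'joint_vel': array([ 1.44127854e-04,  1.02776335e-05, -1.55735291e-03,  2.12632434e-03,
        8.13087920e-04,  1.81120797e-03]), 'joint_efforts': array([-5.56479026e-04, -5.06105840e+01, -2.91407633e+01, -3.25969268e-05,
        4.60689567e-03, -2.21280317e-05]), 'tcp_pos': array([245.86726509, 491.6316268 , 230.75422393]), 'eef_rot': array([-3.14046379e+00, -6.96705695e-05,  2.67776854e+00]), 'wrist_force': array([1.23396341, 0.52996714, 1.20049094]), 'ft_torque': array([-0.0102977 , -0.014286  , -0.01708309]), 'gripper_force': 0.0, 'finger_gap': 1.0012156081204828} 18.700000000000003
scene [[481.80142339   0.         316.85789291]
 [  0.         481.80142339 245.29966762]
 [  0.           0.           1.        ]] [-0.10286582  0.          0.          0.          0.        ] [[ 4.47142082e-01 -8.94341364e-01 -1.47472924e-02 -2.46403861e+02]
 [-4.86985500e-01 -2.29581485e-01 -8.42696544e-01  3.06361238e+02]
 [ 7.50272671e-01  3.83986805e-01 -5.38186820e-01  1.14085905e+03]
 [ 0.00000000e+00  0.00000000e+00  0.00000000e+00  1.00000000e+00]]
top [[531.89195516   0.         321.52275243]
 [  0.         531.89195516 228.05091953]
 [  0.           0.           1.        ]] [-0.08151246  0.          0.          0.          0.        ] [[ 2.22678579e-01 -9.74891909e-01  1.29652825e-04 -1.38937292e+02]
 [-8.49939966e-01 -1.94202992e-01 -4.89782863e-01  4.50316487e+02]
 [ 4.77510529e-01  1.08953955e-01 -8.71844442e-01  1.38621139e+03]
 [ 0.00000000e+00  0.00000000e+00  0.00000000e+00  1.00000000e+00]]
```

View pics/top0.png

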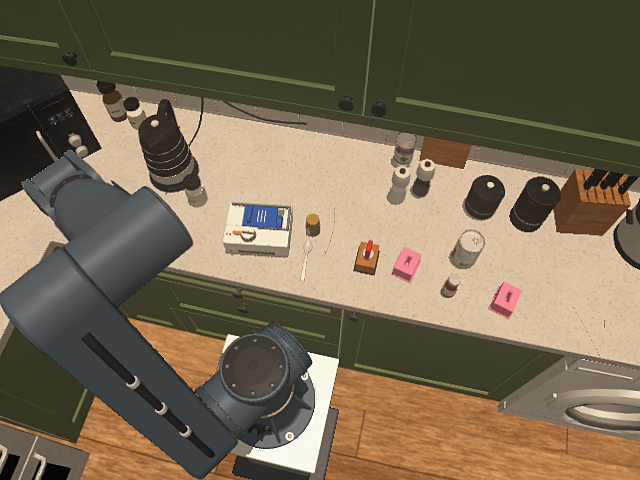

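View pics/scene0.png

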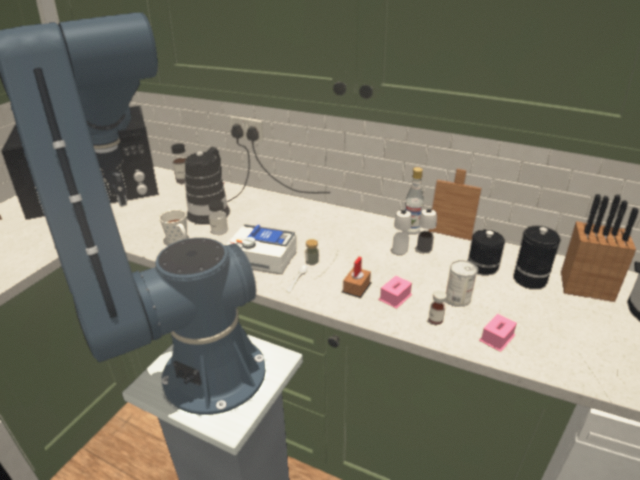

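The top view shows the filter at about (257,228) with its blue hatch at (265,217), the key and holder at (368,255), and pink look-alikes at (407,264) and (506,300). The scene view shows the filter at (265,247) and the key at (357,272).

```bash
cat > h.py <<'E'
import numpy as np,cv2
from cell import ctrl,viewer
def load(f): return dict(np.load(f))
def ray(c,uv):
    p=cv2.undistortPoints(np.array(uv,float).reshape(-1,1,2),c["intrinsics"],c["dist"])[:,0]
    M=c["camera_from_world"];R=M[:3,:3];o=-R.T@M[:3,3]
    return o,np.c_[p,np.ones(len(p))]@R
def onz(c,uv,z):
    o,d=ray(c,uv); return o+d*((z-o[2])/d[:,2])[:,None]
def proj(c,P):
    M=c["camera_from_world"];P=np.array(P,float).reshape(-1,3)
    return cv2.projectPoints(P,cv2.Rodrigues(M[:3,:3])[0],M[:3,3],c["intrinsics"],c["dist"])[0][:,0]
def tri(a,ua,b,ub):
    o1,d1=ray(a,ua);o2,d2=ray(b,ub);out=[]
    for x,y in zip(d1,d2):
        s=np.linalg.lstsq(np.c_[x,-y],o2-o1,rcond=None)[0]
        p,q=o1+s[0]*x,o2+s[1]*y;out.append(np.r_[(p+q)/2,np.linalg.norm(p-q)])
    return np.array(out)
E
python3 - <<'E'
from h import *
t=cv2.imread("pics/top0.png");s=cv2.imread("pics/scene0.png")
r=lambda i,x,y,w,h:cv2.resize(i[y:y+h,x:x+w],(400,300),interpolation=cv2.INTER_CUBIC)
cv2.imwrite("pics/crop0.png",np.vstack([np.hstack([r(t,215,195,84,63),r(t,340,230,56,42)]),np.hstack([r(s,220,215,84,63),r(s,330,255,56,42)])]))
c=load("pics/top0.npz");print(onz(c,[(257,228)],70),onz(c,[(367,262)],44))
hsv=cv2.cvtColor(t,cv2.COLOR_BGR2HSV)
print(hsv[255,360],hsv[250,369],hsv[212,250],hsv[262,370],hsv[216,262])
E
```

```text
[[454.14146576 155.44626697  70.        ]] [[ 430.06335129 -178.91407988   44.        ]]
[ 12 167 194] [  2 211 242] [110 150 163] [ 12 163 177] [112 104 150]
```

View pics/crop0.png

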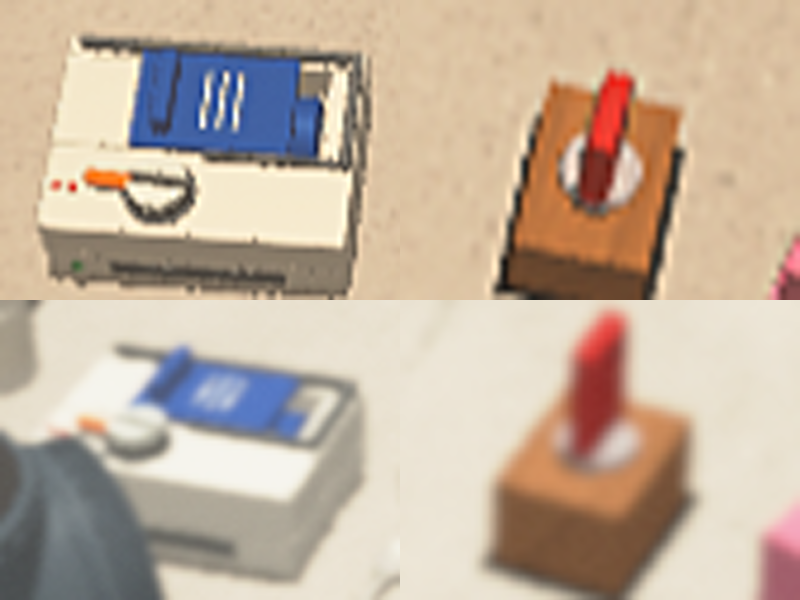

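The crop shows the filter with the hatch open: rib at crop (160,90), orange tongue pointing at the red dots, and the lock disc at (157,193). At the holder, the key's handle runs along the block's long axis.

```bash
python3 - <<'E'
from h import *
np.set_printoptions(precision=1,suppress=True)
c=load("pics/top0.npz");s=load("pics/scene0.npz")
f=lambda L:np.array(L)/4.762+(215-.4,195-.4)
h=lambda L:(np.array(L)-(400,0))/7.143+(340-.4,230-.4)
C=onz(c,f([(40,228),(350,245),(72,40)]),70);print(C)
d=C[1]-C[0];print("len",np.linalg.norm(d[:2]),np.linalg.norm((C[2]-C[0])[:2]),"yaw",np.arctan2(-d[1],-d[0])-np.pi/2)
print("lock",onz(c,f([(157,193)]),88.5))
print("rib",onz(c,f([(148,55),(178,50),(150,130),(165,130)]),96.5))
H=onz(c,h([(552,80),(682,107),(648,268),(515,243)]),44);print(H,H.mean(0))
a=H[0]-H[3];b=H[1]-H[2];print(np.linalg.norm(a),np.linalg.norm(b),np.linalg.norm(H[0]-H[1]),[np.arctan2(v[1],v[0]) for v in(a,b,a+b)])
# scene holder corners
hs=lambda L:(np.array(L)-(400,300))/7.143+(330-.4,255-.4)
S=onz(s,hs([(495,487),(633,520),(692,412)]),44);print("S",S)
# key handle top centroid via red masks
for cc,z in((c,101),(s,101)):
    hsv=cv2.cvtColor(cc["color"],cv2.COLOR_BGR2HSV)
    m=((hsv[...,0]<6)|(hsv[...,0]>175))&(hsv[...,1]>180)&(hsv[...,2]>100)
    m[:235]=0 if cc is c else m[:235]; m[:,:330]=0;m[:,395:]=0
    y,x=np.nonzero(m);print(len(x),x.min(),x.max(),y.min(),y.max())
    for yy in np.unique(y): print(yy,x[y==yy].min(),x[y==yy].max(),end="; ")
    print()
print("keytop",onz(c,h([(610,72),(632,78),(583,150),(606,155)]),101))
for nm,p in(("jar",(313,218)),("spoonA",(308,240)),("spoonB",(303,278))): print(nm,onz(c,[p],75 if nm=="jar" else 5))
E
```

```text
[[385.9 238.2  70. ]
 [416.8  51.4  70. ]
 [519.  260.3  70. ]]
len 189.3998366994456 134.8889584527708 yaw 0.1639322992930281
lock [[415.9 170.5  88.5]]
rib [[504.  201.9  96.5]
 [511.6 184.8  96.5]
 [452.9 185.1  96.5]
 [454.9 176.2  96.5]]
[[ 494.2 -148.7   44. ]
 [ 493.8 -203.2   44. ]
 [ 418.7 -202.4   44. ]
 [ 417.7 -148.1   44. ]] [ 456.1 -175.6   44. ]
76.46143049923066 75.05869573888573 54.56341693214564 [np.float64(-0.007658514271636887), np.float64(-0.010872019600198464), np.float64(-0.009250392015939659)]
S [[ 416.5 -151.    44. ]
 [ 420.  -208.8   44. ]
 [ 498.1 -203.3   44. ]]
55 365 371 240 257
240 369 369; 241 369 371; 242 368 371; 243 368 371; 244 368 371; 245 367 371; 246 367 370; 247 367 370; 248 367 370; 249 367 370; 250 366 369; 251 366 369; 252 366 369; 253 366 369; 254 366 366; 255 366 368; 256 365 368; 257 366 368; 
11 356 359 259 272
259 359 359; 260 358 359; 261 357 358; 262 357 357; 263 357 357; 267 357 357; 268 358 358; 269 357 357; 272 356 356; 
keytop [[ 472.3 -172.5  101. ]
 [ 471.6 -181.5  101. ]
 [ 435.8 -168.4  101. ]
 [ 435.7 -177.6  101. ]]
jar [[521.    2.3  75. ]]
spoonA [[482.1   9.7   5. ]]
spoonB [[356.6  -5.6   5. ]]
```

```bash
python3 - <<'E'
from h import *
np.set_printoptions(precision=1,suppress=True)
yaw=.164;ux=np.array([np.cos(yaw),np.sin(yaw)]);uy=np.array([-ux[1],ux[0]]);O=np.array([470.4,156.2])
for n in("top","scene"):
    c=load(f"pics/{n}0.npz");v,u=np.mgrid[:480,:640]
    o,d=ray(c,np.c_[u.ravel(),v.ravel()]);z=c["z_map"].ravel();P=o+d*z[:,None]
    hsv=cv2.cvtColor(c["color"],cv2.COLOR_BGR2HSV).reshape(-1,3).astype(int);H,S,V=hsv.T
    ok=z>0;near=ok&(np.hypot(*(P[:,:2]-O).T)<150)
    w=near&(P[:,2]>66)&(P[:,2]<74)
    r=cv2.minAreaRect(P[w][:,:2].astype(np.float32));print(n,"top face",w.sum(),np.median(P[w][:,2]),r)
    L=lambda m:np.c_[(P[m][:,:2]-O)@ux,(P[m][:,:2]-O)@uy,P[m][:,2]]
    b=near&(H>105)&(H<125)&(S>100)
    q=L(b);hi=q[q[:,2]>90];lo=q[(q[:,2]>75)&(q[:,2]<82)]
    print("rib",len(hi),hi.min(0),hi.max(0),np.median(hi,0) if len(hi) else 0);print("hatch",len(lo),lo.min(0),lo.max(0))
    o_=near&(H>5)&(H<16)&(S>180);q=L(o_);print("tongue",len(q),q.min(0),q.max(0),q.mean(0))
    disc=near&(P[:,2]>84)&(P[:,2]<92)&(S<60);q=L(disc);q=q[q[:,0]<-15];print("disc",len(q),q.min(0),q.max(0),q.mean(0))
    hb=ok&(np.hypot(P[:,0]-456,P[:,1]+176)<60)&(P[:,2]>41)&(P[:,2]<47);print("holder",hb.sum(),cv2.minAreaRect(P[hb][:,:2].astype(np.float32)))
    k=ok&(np.hypot(P[:,0]-456,P[:,1]+176)<60)&(P[:,2]>60)&(S>150)&((H<8)|(H>172));print("key",k.sum(),P[k].min(0),P[k].max(0));k&=P[:,2]>98;print(k.sum(),P[k].mean(0) if k.sum() else 0)
E
```

```text
top top face 1262 69.73560004415208 ((469.57080078125, 129.6627197265625), (140.24362182617188, 247.3445587158203), 8.5221586227417)
rib 56 [-5.9 22.7 90.1] [ 44.5  34.4 103.1] [18.7 28.1 94.7]
hatch 364 [-14.1 -51.6  75. ] [58.2 46.1 81.9]
tongue 23 [-43.4  43.9  73.2] [-33.6  68.7  85.4] [-38.6  57.5  79.4]
disc 76 [-61.6   7.7  84. ] [-22.7  41.1  91.7] [-42.8  24.4  87.4]
holder 207 ((453.3310546875, -175.28927612304688), (55.84568405151367, 78.35661315917969), 89.75279998779297)
key 71 [ 434.3 -181.6   60.6] [ 471.  -169.5  103.4]
29 [ 452.8 -175.6  101. ]
scene top face 709 70.72921707697401 ((469.2082214355469, 128.27493286132812), (139.87213134765625, 242.1068878173828), 8.6917085647583)
rib 24 [-6.4 20.3 90. ] [ 34.5  28.7 100. ] [18.  23.  96.3]
hatch 176 [-13.4 -53.2  75.2] [54.4 36.4 81.9]Traceback (most recent call last):
  File "<stdin>", line 15, in <module>
    return umr_minimum(a, axis, None, out, keepdims, initial, where)
ValueError: zero-size array to reduction operation minimum which has no identity
```

```bash
cat >> h.py <<'E'
from scipy.spatial.transform import Rotation as Ro
def go(pos,yaw,rp=(np.pi,0)):
    """normalised shift/turn from the present pose to a tool-down pose"""
    s=ctrl.get_state();R=Ro.from_euler("xyz",s["eef_rot"]);T=Ro.from_euler("xyz",[rp[0],rp[1],yaw])
    d=R.inv().apply(np.array(pos)-s["tcp_pos"]);r=(R.inv()*T).as_rotvec()
    print(np.round(d/250,4),np.round(r/np.pi,4),"rows",np.linalg.norm(d)/50,np.degrees(np.linalg.norm(r))/8.59)
E
python3 -c "
from h import *
go((478.5,220.3,180),1.728)"
```

```text
[-1.3178 -0.5543  0.2038] [-3.000e-04  1.000e-04  3.023e-01] rows 7.220439202062684 6.3352298424039795
```

Call:
{"op": "apply_moves", "data": {"steps": [[[-0.9,-0.4,0],[0,0,0.3],1],[[-0.9,-0.4,0],[0,0,0.3],1],[[-0.9,-0.4,0],[0,0,0.3],1],[[-0.9,-0.4,0],[0,0,0.3],1],[[-0.9,-0.4,0],[0,0,0.3],1],[[-0.9,-0.4,0],[0,0,0.3],1],[[-0.9,-0.4,0],[0,0,0.3],1],[[-0.9,-0.4,0],[0,0,0.3],1]]}}

```text
clock: 0.9
tcp_pos: [402.6, 301.4, 231.0]
eef_rot: [-3.141, 0.0, 1.734]
wrist_force: [-0.8, 0.6, -0.4]
finger_gap: -0.0
gripper_force: 0.0
```

```bash
python3 -c "
from h import *
go((478.5,220.3,130),1.728)
go((478.5,220.3,87),1.728)"
```

```text
[-0.3693  0.2471  0.4041] [-0.0002  0.0001  0.0019] rows 3.003096110298533 0.04027679826871592
[-0.3693  0.2472  0.5761] [-0.0002  0.0001  0.0019] rows 3.6378357581861467 0.04027679826871592
```

Call:
{"op": "apply_moves", "data": {"steps": [[[-0.37,0.247,0.3],[0,0,0.002],1],[[-0.37,0.247,0.3],[0,0,0.002],1],[[-0.37,0.247,0.3],[0,0,0.002],1],[[-0.37,0.247,0.45],[0,0,0.002],1],[[-0.37,0.247,0.575],[0,0,0.002],1],[[-0.37,0.247,0.575],[0,0,0.002],1]]}}

```text
clock: 1.5
tcp_pos: [476.3, 219.9, 84.1]
eef_rot: [-3.135, 0.001, 1.731]
wrist_force: [-0.6, -0.2, 0.4]
finger_gap: -0.005
gripper_force: 0.0
```

Call:
{"op": "apply_moves", "data": {"steps": [[[-0.03,0,0],[0,0,0],1],[[-0.06,0,0],[0,0,0],1],[[-0.08,0,0],[0,0,0],1],[[-0.1,0,0],[0,0,0],1],[[-0.12,0,0],[0,0,0],1],[[-0.14,0,0],[0,0,0],1]]}}

```text
clock: 2.1
tcp_pos: [484.4, 185.9, 88.0]
eef_rot: [3.141, -0.0, 1.729]
wrist_force: [-0.3, 2.1, 1.8]
finger_gap: -0.003
gripper_force: 1.2
```

Call:
{"op": "apply_moves", "data": {"steps": [[[-0.012,0,0],[0,0,0],1],[[-0.024,0,0],[0,0,0],1],[[-0.036,0,0],[0,0,0],1],[[-0.048,0,0],[0,0,0],1]]}}

```text
clock: 2.5
tcp_pos: [486.0, 174.1, 87.5]
eef_rot: [-3.141, 0.0, 1.729]
wrist_force: [-0.7, 2.3, 1.6]
finger_gap: 0.001
gripper_force: 1.1
```

Call:
{"op": "apply_moves", "data": {"steps": [[[-0.008,0,0],[0,0,0],1],[[-0.016,0,0],[0,0,0],1],[[-0.024,0,0],[0,0,0],1]]}}

```text
clock: 2.8
tcp_pos: [486.5, 170.4, 87.5]
eef_rot: [3.141, -0.004, 1.727]
wrist_force: [-5.8, 34.0, -0.2]
finger_gap: -0.003
gripper_force: 17.1
```

```bash
python3 - <<'E'
from h import *
for n in("top","scene"):
    c=viewer.camera(n); np.savez(f"pics/{n}1.npz",**c)
    cv2.imwrite(f"pics/{n}1.png",cv2.resize(c["color"][190:270,205:325],(720,480),interpolation=cv2.INTER_CUBIC))
E
```

```text
(no output)
```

View pics/top1.png

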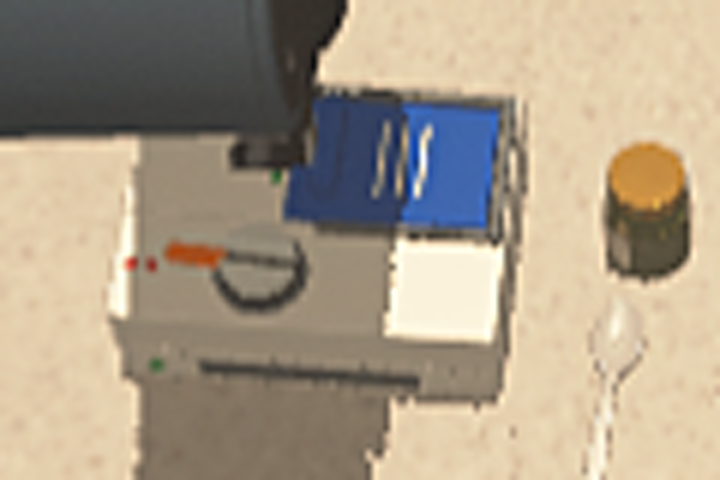

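The view shows the hatch fully against the right-hand stop (the 34 N force rise agrees). The tongue is at crop (195,252) and the slot runs to (300,267). Backing off, then measuring the slot's direction.

Call:
{"op": "apply_moves", "data": {"steps": [[[0.06,0,0],[0,0,0],1],[[0.08,0,-0.2],[0,0,0],1],[[0.08,0,-0.4],[0,0,0],1],[[0.08,0,-0.5],[0,0,0],1],[[0.08,0,-0.5],[0,0,0],1]]}}

```text
clock: 3.4
tcp_pos: [485.2, 188.5, 216.1]
eef_rot: [3.135, -0.0, 1.729]
wrist_force: [0.8, -0.6, -1.1]
finger_gap: -0.002
gripper_force: 0.0
```

```bash
python3 - <<'E'
from h import *
np.set_printoptions(precision=3,suppress=True)
for n in("top0","top1"):
    c=load(f"pics/{n}.npz");hsv=cv2.cvtColor(c["color"],cv2.COLOR_BGR2HSV)
    m=(hsv[...,0]>4)&(hsv[...,0]<13)&(hsv[...,1]>165);m[:190]=0;m[270:]=0;m[:,:225]=0;m[:,260:]=0
    y,x=np.nonzero(m);P=onz(c,np.c_[x,y],81.5)[:,:2];l=cv2.fitLine(P.astype(np.float32),cv2.DIST_L2,0,.01,.01).ravel()
    print(n,len(x),P.mean(0),np.arctan2(l[1],l[0]))
c=load("pics/top1.npz");f=lambda L:np.array(L)/6.+(205-.4,190-.4)
S=onz(c,f([(225,258),(300,267)]),86);d=S[0]-S[1];print("slot",S,np.arctan2(d[1],d[0]))
g=cv2.cvtColor(c["color"],cv2.COLOR_BGR2GRAY)
T=onz(c,f([(165,250)]),81.5);print("tip",T)
D=onz(c,f([(304,262),(214,262),(259,262)]),88.5);print("disc",D)
N=onz(c,f([(118,320),(500,340)]),70);d=N[0]-N[1];print("near edge",N,np.arctan2(d[1],d[0])-np.pi/2,np.linalg.norm(d))
go((453.5,-175.5,230),0.0)
E
```

```text
top0 12 [420.276 206.259] -1.5367154
top1 21 [422.69 205.78] -1.4926955
slot [[421.61  189.056  86.   ]
 [424.938 152.375  86.   ]] 1.6612781195451212
tip [[421.591 220.063  81.5  ]]
disc [[426.742 150.618  88.5  ]
 [417.08  192.857  88.5  ]
 [421.914 171.727  88.5  ]]
near edge [[385.316 234.159  70.   ]
 [416.031  51.637  70.   ]] 0.16671941763142684 185.08754602547558
[-1.418 -0.355 -0.058] [ 0.001 -0.002  0.55 ] rows 7.313828092843962 11.53471459517014
```

Call:
{"op": "apply_moves", "data": {"steps": [[[-0.9,-0.25,-0.05],[0,0,0.4],0],[[-0.9,-0.25,-0.05],[0,0,0.4],0],[[-0.9,-0.25,-0.05],[0,0,0.4],0],[[-0.9,-0.25,-0.05],[0,0,0.4],0],[[-0.9,-0.25,-0.05],[0,0,0.4],0],[[-0.9,-0.25,-0.05],[0,0,0.4],0],[[-0.9,-0.25,-0.05],[0,0,0.4],0],[[-0.9,-0.25,-0.05],[0,0,0.4],0],[[-0.9,-0.25,-0.05],[0,0,0.4],0]]}}

```text
clock: 4.3
tcp_pos: [456.9, -44.1, 223.8]
eef_rot: [-3.141, 0.002, 0.467]
wrist_force: [-0.8, -0.7, 1.0]
finger_gap: 0.501
gripper_force: 0.0
```

```bash
python3 -c "
from h import *
go((454.3,-175.4,140),0.0)"
```

```text
[-0.2448  0.4649  0.3353] [-0.0002  0.0007  0.1485] rows 3.1164025561429383 3.111979176683002
```

Call:
{"op": "apply_moves", "data": {"steps": [[[-0.245,0.465,0.1],[0,0,0.1485],0],[[-0.245,0.465,0.1],[0,0,0.1485],0],[[-0.245,0.465,0.2],[0,0,0.1485],0],[[-0.245,0.465,0.335],[0,0,0.1485],0],[[-0.245,0.465,0.335],[0,0,0.1485],0],[[-0.245,0.465,0.335],[0,0,0.1485],0],[[-0.245,0.465,0.335],[0,0,0.1485],0]]}}

```text
clock: 5.0
tcp_pos: [456.5, -175.0, 142.5]
eef_rot: [3.141, -0.001, 0.008]
wrist_force: [-0.1, -0.8, -0.4]
finger_gap: 0.496
gripper_force: 0.0
```

```bash
python3 - <<'E'
from h import *
go((454.3,-175.4,59),0.0)
c=[viewer.camera(n)["color"][200:320,300:420] for n in("top","scene")]
cv2.imwrite("pics/pre.png",cv2.resize(np.hstack(c),(800,400),interpolation=cv2.INTER_CUBIC))
E
```

```text
[-0.0092  0.0012  0.3341] [ 0.0002 -0.0004  0.0024] rows 1.6710837466018302 0.05179435519109491
```

View pics/pre.png

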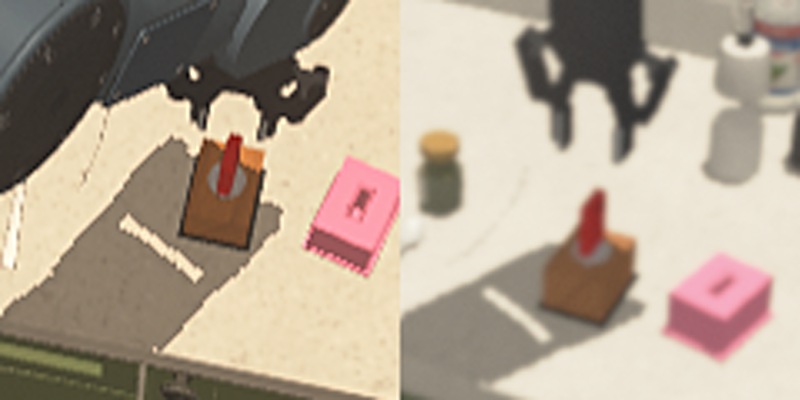

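Fingers straddle the red handle (left crop, handle at (232,165), fingertips at (203,120) and (265,125)); now descend and grip.

Call:
{"op": "apply_moves", "data": {"steps": [[[-0.009,0.001,0.1],[0,0,0.002],0],[[-0.009,0.001,0.2],[0,0,0.002],0],[[-0.009,0.001,0.28],[0,0,0.002],0],[[-0.009,0.001,0.33],[0,0,0.002],0],[[-0.009,0.001,0.33],[0,0,0.002],0],[[-0.009,0.001,0.33],[0,0,0.002],0]]}}

```text
clock: 5.7
tcp_pos: [454.1, -175.7, 59.6]
eef_rot: [3.141, -0.001, -0.0]
wrist_force: [0.7, -0.6, -0.1]
finger_gap: 0.5
gripper_force: 0.0
```

Call:
{"op": "apply_moves", "data": {"steps": [[[0,0,0],[0,0,0],1],[[0,0,0],[0,0,0],1],[[0,0,0],[0,0,0],1],[[0,0,0],[0,0,0],1],[[0,0,0],[0,0,0],1]]}}

```text
clock: 6.2
tcp_pos: [454.1, -175.8, 59.6]
eef_rot: [3.141, -0.001, -0.001]
wrist_force: [-1.1, 0.7, 6.1]
finger_gap: 0.13
gripper_force: 58.5
```

Call:
{"op": "apply_moves", "data": {"steps": [[[0,0,-0.06],[0,0,0],1],[[0,0,-0.12],[0,0,0],1],[[0,0,-0.2],[0,0,0],1],[[0,0,-0.3],[0,0,0],1],[[0,0,-0.4],[0,0,0],1],[[0,0,-0.5],[0,0,0],1],[[0,0,-0.52],[0,0,0],1],[[0,0,-0.52],[0,0,0],1],[[0,0,-0.52],[0,0,0],1]]}}

```text
clock: 7.1
tcp_pos: [453.1, -175.4, 187.8]
eef_rot: [-3.141, 0.001, -0.0]
wrist_force: [-1.3, 0.9, -2.0]
finger_gap: 0.128
gripper_force: 58.6
```

```bash
python3 -c "
from h import *
print(ctrl.get_state()['finger_gap'],ctrl.get_state()['joint_pos'])
go((440,20,190),0.82)
go((424.5,171.7,165),1.64)"
```

```text
0.1275025921028896 [-4.65140891e-01  2.89969724e-01  1.85791929e+00  6.72784507e-06
  9.95117679e-01  1.10609403e+00]
[-0.0529 -0.7815 -0.0083] [-0.0004  0.0003 -0.2612] rows 3.9166421164727643 5.472403344965078
[-0.115  -1.3882  0.0922] [-5.000e-04  1.000e-04 -5.222e-01] rows 6.980049538331884 10.94184456216677
```

Call:
{"op": "apply_moves", "data": {"steps": [[[-0.01,-0.1,0],[0,0,-0.04],1],[[-0.02,-0.22,0],[0,0,-0.08],1],[[-0.03,-0.36,0],[0,0,-0.12],1],[[-0.04,-0.5,0],[0,0,-0.165],1],[[-0.05,-0.65,0],[0,0,-0.21],1],[[-0.05,-0.78,0],[0,0,-0.255],1],[[-0.06,-0.9,0],[0,0,-0.3],1],[[-0.06,-0.95,0],[0,0,-0.34],1],[[-0.06,-0.95,0],[0,0,-0.36],1],[[-0.06,-0.95,0],[0,0,-0.36],1]]}}

```text
clock: 8.1
tcp_pos: [438.1, 62.3, 187.6]
eef_rot: [-3.14, 0.001, 1.132]
wrist_force: [0.7, -0.3, -1.9]
finger_gap: 0.133
gripper_force: 58.6
```

```bash
python3 -c "
from h import *
go((424.5,171.7,165),1.64)"
```

```text
[ 0.3733 -0.235   0.0907] [-0.0007  0.0002 -0.1616] rows 2.251679134252318 3.3863766384698426
```

Call:
{"op": "apply_moves", "data": {"steps": [[[0.13,-0.08,0],[0,0,-0.045],1],[[0.27,-0.17,0],[0,0,-0.09],1],[[0.373,-0.235,0.03],[0,0,-0.13],1],[[0.373,-0.235,0.09],[0,0,-0.1616],1],[[0.373,-0.235,0.09],[0,0,-0.1616],1],[[0.373,-0.235,0.09],[0,0,-0.1616],1],[[0.373,-0.235,0.09],[0,0,-0.1616],1],[[0.373,-0.235,0.09],[0,0,-0.1616],1]]}}

```text
clock: 8.9
tcp_pos: [425.7, 170.9, 166.8]
eef_rot: [3.141, -0.0, 1.635]
wrist_force: [0.5, 0.3, -1.2]
finger_gap: 0.131
gripper_force: 58.6
```

```bash
python3 - <<'E'
from h import *
go((424.5,171.7,140),1.64)
T=viewer.camera("top");S=viewer.camera("scene");np.savez("pics/top2.npz",**T);np.savez("pics/scene2.npz",**S)
c=[T["color"][185:275,205:325],S["color"][185:275,205:325]]
cv2.imwrite("pics/lock.png",cv2.resize(np.hstack(c),(800,300),interpolation=cv2.INTER_CUBIC))
E
```

```text
[ 0.0037 -0.0046  0.1071] [ 0.0002 -0.0001 -0.0015] rows 0.5362812381267053 0.031057569831250784
```

View pics/lock.png

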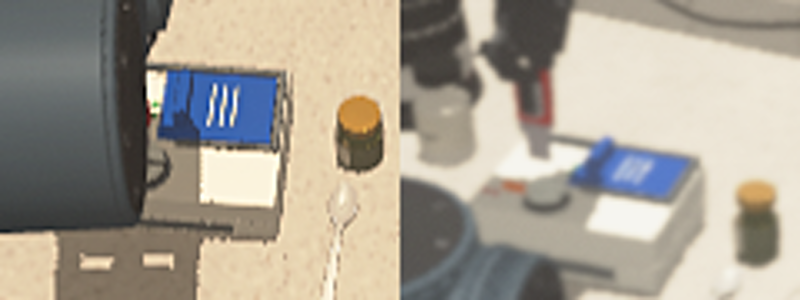

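The scene crop shows the held key with its blade tip at (540,155) above the lock disc at (547,188); the arm hides the lock in the top view.

```bash
python3 - <<'E'
from h import *
s=load("pics/scene2.npz")
print(proj(s,[(425.7,170.9,115.2),(424.5,171.7,88.5),(430,171.7,88.5),(424.5,177,88.5)]))
v,u=np.mgrid[:480,:640];o,d=ray(s,np.c_[u.ravel(),v.ravel()]);z=s["z_map"].ravel();P=o+d*z[:,None]
m=(z>0)&(np.hypot(P[:,0]-424,P[:,1]-172)<25)&(P[:,2]>85)&(P[:,2]<91)
print(m.sum(),P[m].mean(0),P[m].min(0),P[m].max(0));print("px",u.ravel()[m].min(),u.ravel()[m].max(),v.ravel()[m].min(),v.ravel()[m].max())
print("circle",cv2.minEnclosingCircle(P[m][:,:2].astype(np.float32)))
b=(z>0)&(np.hypot(P[:,0]-425,P[:,1]-171)<25)&(P[:,2]>105)&(P[:,2]<140);print(b.sum(),P[b].mean(0),P[b].min(0),P[b].max(0))
E
```

```text
[[247.69669729 233.06244325]
 [248.05678958 240.62675265]
 [249.0425107  239.77040603]
 [246.61770134 240.23828332]]
59 [423.53958074 171.01478071  88.03874712] [405.63868787 152.45642742  85.13368354] [441.07449695 188.49662101  90.86059323]
px 243 253 237 245
circle ((424.3509521484375, 170.66293334960938), 19.745712280273438)
45 [423.74092308 173.21634041 129.01207156] [419.05274171 159.14863566 116.1952714 ] [428.72721058 184.93367163 139.32340219]
```

Call:
{"op": "apply_moves", "data": {"steps": [[[0.002,-0.005,0.03],[0,0,-0.0015],1],[[0.002,-0.005,0.06],[0,0,-0.0015],1],[[0.002,-0.005,0.085],[0,0,-0.0015],1],[[0.002,-0.005,0.1],[0,0,-0.0015],1],[[0.002,-0.005,0.106],[0,0,-0.0015],1],[[0.002,-0.005,0.106],[0,0,-0.0015],1]]}}

```text
clock: 9.6
tcp_pos: [424.0, 171.7, 139.6]
eef_rot: [-3.141, 0.0, 1.643]
wrist_force: [0.4, 0.2, -1.2]
finger_gap: 0.129
gripper_force: 58.6
```

Call:
{"op": "apply_moves", "data": {"steps": [[[0,0,0.005],[0,0,0],1],[[0,0,0.01],[0,0,0],1],[[0,0,0.015],[0,0,0],1],[[0,0,0.015],[0,0,0],1]]}}

```text
clock: 10.0
tcp_pos: [424.7, 171.8, 136.3]
eef_rot: [3.14, -0.0, 1.643]
wrist_force: [3.1, 0.3, -0.5]
finger_gap: 0.132
gripper_force: 58.7
```

Call:
{"op": "apply_moves", "data": {"steps": [[[0,0.006,0],[0,0,0],1],[[0,0.006,0.006],[0,0,0],1],[[0,0.006,0.012],[0,0,0],1],[[0,0.006,0.012],[0,0,0],1]]}}

```text
clock: 10.4
tcp_pos: [425.5, 171.8, 132.8]
eef_rot: [-3.141, 0.0, 1.643]
wrist_force: [3.0, 0.6, -1.6]
finger_gap: 0.137
gripper_force: 58.6
```

Call:
{"op": "apply_moves", "data": {"steps": [[[0,0.003,0.004],[0,0,0],1],[[0,0.003,0.008],[0,0,0],1],[[0,0.003,0.008],[0,0,0],1]]}}

```text
clock: 10.7
tcp_pos: [426.0, 171.8, 130.8]
eef_rot: [-3.141, 0.0, 1.643]
wrist_force: [-0.2, -0.1, -1.0]
finger_gap: 0.135
gripper_force: 58.7
```

Call:
{"op": "apply_moves", "data": {"steps": [[[0,0,0],[0,0,0.03],1],[[0,0,0],[0,0,0.06],1],[[0,0,0],[0,0,0.09],1],[[0,0,0],[0,0,0.12],1],[[0,0,0],[0,0,0.15],1],[[0,0,0],[0,0,0.15],1]]}}

```text
clock: 11.3
tcp_pos: [426.2, 171.9, 131.0]
eef_rot: [-3.141, 0.0, 1.17]
wrist_force: [0.7, 0.8, -1.7]
finger_gap: 0.135
gripper_force: 58.6
```

```bash
python3 -c "
from h import *
s=ctrl.get_state();print(s['ft_torque'],s['wrist_force'],s['eef_rot'])"
```

```text
[ 0.05580083 -0.06502556  0.07179189] [ 0.65776918  0.79817718 -1.71383985] [-3.14145849e+00  5.21675723e-05  1.17046331e+00]
```

Call:
{"op": "apply_moves", "data": {"steps": [[[0,0,0],[0,0,0.03],1],[[0,0,0],[0,0,0.07],1],[[0,0,0],[0,0,0.11],1],[[0,0,0],[0,0,0.15],1],[[0,0,0],[0,0,0.19],1],[[0,0,0],[0,0,0.22],1],[[0,0,0],[0,0,0.25],1],[[0,0,0],[0,0,0.28],1],[[0,0,0],[0,0,0.31],1],[[0,0,0],[0,0,0.31],1]]}}

```text
clock: 12.3
tcp_pos: [426.2, 172.2, 131.0]
eef_rot: [-3.141, -0.0, 0.199]
wrist_force: [-0.6, 2.2, -2.5]
finger_gap: 0.132
gripper_force: 58.7
```

```bash
python3 -c "
from h import *
s=ctrl.get_state();print(s['ft_torque'],s['wrist_force'],s['eef_rot'])"
```

```text
[0.68936153 0.07826662 0.09248911] [-0.59251036  2.24270271 -2.52077106] [-3.14108252e+00 -4.11622921e-05  1.98881407e-01]
```

Not yet at the stop (0.09 N m); continue in small turns.

Call:
{"op": "apply_moves", "data": {"steps": [[[0,0,0],[0,0,0.008],1],[[0,0,0],[0,0,0.016],1],[[0,0,0],[0,0,0.024],1],[[0,0,0],[0,0,0.03],1],[[0,0,0],[0,0,0.03],1]]}}

```text
clock: 12.8
tcp_pos: [426.3, 172.0, 131.1]
eef_rot: [-3.141, -0.0, 0.103]
wrist_force: [-1.0, 5.1, -1.9]
finger_gap: 0.133
gripper_force: 58.6
```

```bash
python3 -c "
from h import *
s=ctrl.get_state();print(s['ft_torque'],s['wrist_force'],s['eef_rot'])"
```

```text
[1.10036139 0.01424007 0.11832484] [-0.98228864  5.1388788  -1.85664318] [-3.14124872e+00 -4.94925090e-05  1.03042565e-01]
```

Call:
{"op": "apply_moves", "data": {"steps": [[[0,0,0],[0,0,0.01],1],[[0,0,0],[0,0,0.02],1],[[0,0,0],[0,0,0.03],1],[[0,0,0],[0,0,0.03],1]]}}

```text
clock: 13.2
tcp_pos: [426.3, 172.1, 131.1]
eef_rot: [-3.141, -0.0, 0.008]
wrist_force: [-0.5, 5.9, -2.5]
finger_gap: 0.133
gripper_force: 58.6
```

```bash
python3 -c "
from h import *
s=ctrl.get_state();print(s['ft_torque'],s['wrist_force'],s['eef_rot'])"
```

```text
[1.25852917 0.08795963 0.03641652] [-0.5231857   5.91199234 -2.51941304] [-3.14106561e+00 -1.33978778e-04  8.40251546e-03]
```

Call:
{"op": "apply_moves", "data": {"steps": [[[0,-0.003,0],[0,0,0.0],1],[[0,-0.003,0],[0,0,0.01],1],[[0,-0.003,0],[0,0,0.02],1],[[0,-0.003,0],[0,0,0.02],1]]}}

```text
clock: 13.6
tcp_pos: [426.3, 172.6, 131.0]
eef_rot: [3.141, -0.0, -0.053]
wrist_force: [-0.2, 3.6, -1.5]
finger_gap: 0.134
gripper_force: 58.9
```

```bash
python3 - <<'E'
from h import *
s=ctrl.get_state();print(s['ft_torque'],s['wrist_force'],s['eef_rot'])
T=viewer.camera("top");S=viewer.camera("scene");np.savez("pics/top3.npz",**T);np.savez("pics/scene3.npz",**S)
c=[T["color"][185:275,205:325],S["color"][185:275,205:325]]
cv2.imwrite("pics/turn.png",cv2.resize(np.hstack(c),(800,300),interpolation=cv2.INTER_CUBIC))
E
```

```text
[0.72278947 0.00490845 0.43430619] [-0.20915137  3.55750774 -1.47878864] [ 3.14133836e+00 -5.77047403e-05 -5.31575698e-02]
```

View pics/turn.png

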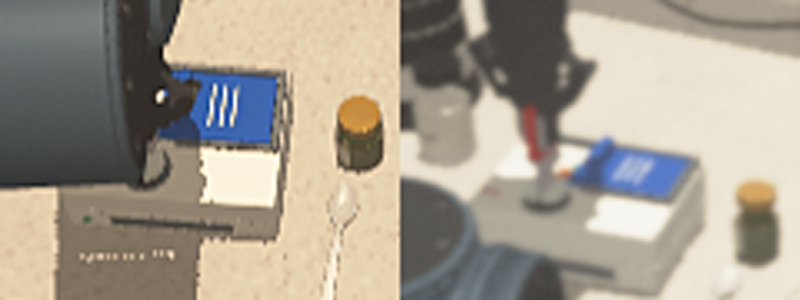

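The scene crop shows the orange tongue at (565,172), right behind the hatch. Torque has jumped to 0.43 N m. One more small nudge to confirm the stop.

Call:
{"op": "apply_moves", "data": {"steps": [[[0,-0.001,0],[0,0,0.005],1],[[0,-0.001,0],[0,0,0.01],1],[[0,-0.001,0],[0,0,0.01],1]]}}

```text
clock: 14.0
tcp_pos: [426.3, 172.8, 131.0]
eef_rot: [3.141, -0.0, -0.085]
wrist_force: [0.1, 1.6, -1.9]
finger_gap: 0.133
gripper_force: 59.4
```

```bash
python3 - <<'E'
from h import *
s=ctrl.get_state();print(s['ft_torque'],s['wrist_force'],s['eef_rot'])
E
```

```text
[0.36055373 0.00648779 0.656621  ] [ 0.14497291  1.59709935 -1.94969084] [ 3.14131620e+00 -2.94675299e-05 -8.51868923e-02]
```

Call:
{"op": "apply_moves", "data": {"steps": [[[0,0,0],[0,0,-0.015],1],[[0,0,0],[0,0,-0.03],1],[[0,0,0],[0,0,-0.04],1],[[0,0,0],[0,0,-0.04],1]]}}

```text
clock: 14.4
tcp_pos: [426.2, 172.6, 131.0]
eef_rot: [3.141, 0.0, 0.041]
wrist_force: [-0.3, 0.1, -1.4]
finger_gap: 0.135
gripper_force: 59.0
```

```bash
python3 - <<'E'
from h import *
s=ctrl.get_state();print(s['ft_torque'],s['wrist_force'],s['eef_rot'])
E
```

```text
[-0.05080592 -0.01201692  0.01917557] [-0.30660804  0.10289863 -1.37900737] [3.14134403e+00 2.59556243e-04 4.05813733e-02]
```

Call:
{"op": "apply_moves", "data": {"steps": [[[0,0,-0.02],[0,0,0],1],[[0,0,-0.05],[0,0,0],1],[[0,0,-0.1],[0,0,0],1],[[0,0,-0.18],[0,0,0],1],[[0,0,-0.25],[0,0,0],1],[[0,0,-0.25],[0,0,0],1]]}}

```text
clock: 15.0
tcp_pos: [427.4, 173.2, 195.9]
eef_rot: [-3.141, -0.004, 0.04]
wrist_force: [-0.0, -0.8, -0.9]
finger_gap: 0.13
gripper_force: 59.0
```

```bash
python3 -c "
from h import *
go((454.1,-175.8,190),-0.001)"
```

```text
[0.0506 1.3991 0.0225] [-0.0004 -0.0013  0.0131] rows 7.001007899067238 0.2764848470106929
```

Call:
{"op": "apply_moves", "data": {"steps": [[[0,0.1,0],[0,0,0],1],[[0.01,0.22,0],[0,0,0],1],[[0.02,0.36,0],[0,0,0],1],[[0.03,0.5,0],[0,0,0.005],1],[[0.03,0.65,0],[0,0,0.01],1],[[0.04,0.8,0],[0,0,0.013],1],[[0.05,0.92,0],[0,0,0.013],1],[[0.05,1.0,0],[0,0,0.013],1],[[0.05,1.0,0],[0,0,0.013],1],[[0.05,1.0,0],[0,0,0.013],1]]}}

```text
clock: 16.0
tcp_pos: [448.6, -76.3, 193.0]
eef_rot: [-3.141, 0.001, -0.001]
wrist_force: [0.4, -0.4, 0.3]
finger_gap: 0.128
gripper_force: 59.0
```

```bash
python3 - <<'E'
from h import *
go((454.1,-175.8,150),-0.001)
T=viewer.camera("top");np.savez("pics/top4.npz",**T)
c=T["color"][185:275,205:325]
cv2.imwrite("pics/locked.png",cv2.resize(c,(720,540),interpolation=cv2.INTER_CUBIC))
E
```

```text
[0.0228 0.3982 0.1719] [-0.0001  0.0003 -0.0001] rows 2.171704989836414 0.006876375639226683
```

View pics/locked.png

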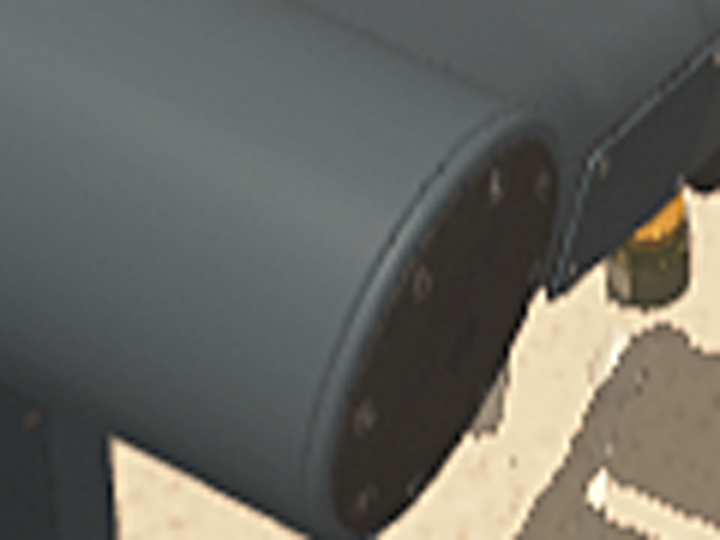

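The arm hides the lock here; I'll check it later. Moving over the holder.

Call:
{"op": "apply_moves", "data": {"steps": [[[0.023,0.13,0],[0,0,0],1],[[0.023,0.27,0],[0,0,0],1],[[0.023,0.398,0],[0,0,0],1],[[0.023,0.398,0.1],[0,0,0],1],[[0.023,0.398,0.2],[0,0,0],1],[[0.023,0.398,0.28],[0,0,0],1],[[0.023,0.398,0.28],[0,0,0],1],[[0.023,0.398,0.28],[0,0,0],1]]}}

```text
clock: 16.85
tcp_pos: [454.9, -175.2, 123.9]
eef_rot: [-3.141, 0.0, 0.001]
wrist_force: [-0.0, 0.2, -0.0]
finger_gap: 0.132
gripper_force: 59.1
```

```bash
python3 - <<'E'
from h import *
go((454.1,-175.8,100),-0.001)
T=viewer.camera("top");S=viewer.camera("scene");np.savez("pics/top5.npz",**T)
c=[cv2.resize(T["color"][215:275,335:395],(400,400),interpolation=cv2.INTER_CUBIC),cv2.resize(S["color"][220:310,310:400],(400,400),interpolation=cv2.INTER_CUBIC)]
cv2.imwrite("pics/back.png",np.hstack(c))
E
```

```text
[-0.0034  0.0022  0.0957] [-0.      0.0001  0.0006] rows 0.47881087732096334 0.012731256127643054
```

View pics/back.png

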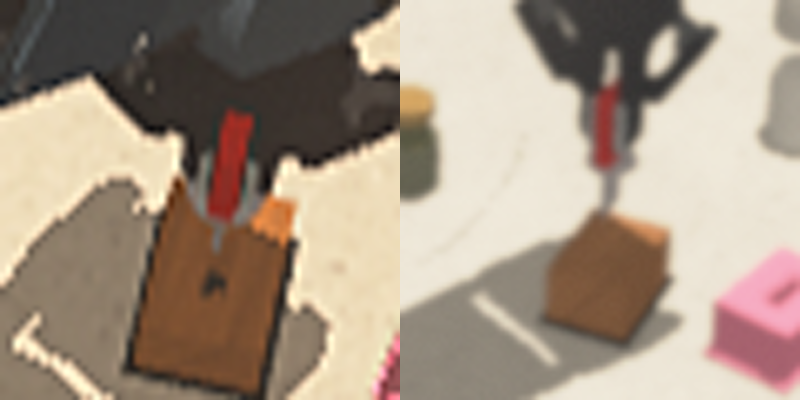

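The key hangs straight in the grip, with the blade at left crop (218,235) in line with the well at (213,285). Insert.

Call:
{"op": "apply_moves", "data": {"steps": [[[-0.003,0.002,0.05],[0,0,0.0006],1],[[-0.003,0.002,0.1],[0,0,0.0006],1],[[-0.003,0.002,0.12],[0,0,0.0006],1],[[-0.003,0.002,0.14],[0,0,0.0006],1],[[-0.003,0.002,0.15],[0,0,0.0006],1],[[-0.003,0.002,0.15],[0,0,0.0006],1]]}}

```text
clock: 17.55
tcp_pos: [453.8, -176.4, 85.7]
eef_rot: [-3.141, 0.0, -0.002]
wrist_force: [0.5, -0.1, -1.6]
finger_gap: 0.132
gripper_force: 59.1
```

Call:
{"op": "apply_moves", "data": {"steps": [[[0.001,-0.001,0.03],[0,0,0],1],[[0.001,-0.001,0.06],[0,0,0],1],[[0.001,-0.001,0.085],[0,0,0],1],[[0.001,-0.001,0.098],[0,0,0],1],[[0.001,-0.001,0.105],[0,0,0],1],[[0.001,-0.001,0.105],[0,0,0],1]]}}

```text
clock: 18.15
tcp_pos: [454.2, -176.2, 59.8]
eef_rot: [-3.142, 0.0, -0.002]
wrist_force: [-0.1, 0.3, -1.5]
finger_gap: 0.127
gripper_force: 59.2
```

Call:
{"op": "apply_moves", "data": {"steps": [[[0,0,0.003],[0,0,0],1],[[0,0,0.005],[0,0,0],1],[[0,0,0.005],[0,0,0],1]]}}

```text
clock: 18.45
tcp_pos: [454.4, -176.2, 59.6]
eef_rot: [3.141, -0.0, -0.002]
wrist_force: [-5.0, 2.2, 17.7]
finger_gap: 0.135
gripper_force: 62.0
```

Call:
{"op": "apply_moves", "data": {"steps": [[[0,0,0],[0,0,0],0],[[0,0,0],[0,0,0],0],[[0,0,0],[0,0,0],0],[[0,0,0],[0,0,0],0],[[0,0,-0.05],[0,0,0],0],[[0,0,-0.15],[0,0,0],0],[[0,0,-0.3],[0,0,0],0],[[0,0,-0.45],[0,0,0],0],[[0,0,-0.6],[0,0,0],0],[[0,0,-0.6],[0,0,0],0]]}}

```text
clock: 19.45
tcp_pos: [456.1, -177.0, 213.9]
eef_rot: [3.138, -0.008, -0.002]
wrist_force: [0.4, -0.7, -1.2]
finger_gap: 0.499
gripper_force: 0.0
```

Call:
{"op": "apply_moves", "data": {"steps": [[[-0.2,0.15,-0.1],[0,0,0],0],[[-0.4,0.3,-0.2],[0,0,0],0],[[-0.5,0.45,-0.2],[0,0,0],0],[[-0.5,0.6,-0.2],[0,0,0],0],[[-0.5,0.75,-0.2],[0,0,0],0],[[-0.5,0.75,-0.2],[0,0,0],0],[[-0.5,0.75,-0.2],[0,0,0],0]]}}

```text
clock: 20.15
tcp_pos: [328.3, -363.5, 258.1]
eef_rot: [-3.141, 0.001, -0.004]
wrist_force: [1.2, 0.7, 0.3]
finger_gap: 0.5
gripper_force: 0.0
```

```bash
python3 - <<'E'
from h import *
T=viewer.camera("top");S=viewer.camera("scene")
r=lambda i,x,y,w,h:cv2.resize(i[y:y+h,x:x+w],(400,300),interpolation=cv2.INTER_CUBIC)
t,s=T["color"],S["color"]
cv2.imwrite("pics/end.png",np.vstack([np.hstack([r(t,215,195,84,63),r(t,340,230,56,42)]),np.hstack([r(s,220,215,84,63),r(s,330,255,56,42)])]))
v,u=np.mgrid[:480,:640]
for c in(T,S):
    o,d=ray(c,np.c_[u.ravel(),v.ravel()]);z=c["z_map"].ravel();P=o+d*z[:,None]
    H,Sa,V=cv2.cvtColor(c["color"],cv2.COLOR_BGR2HSV).reshape(-1,3).astype(int).T
    k=(z>0)&(np.hypot(P[:,0]-456,P[:,1]+176)<60)&(P[:,2]>60)&(Sa>150)&((H<8)|(H>172));print(k.sum(),P[k].min(0),P[k].max(0),np.percentile(P[k][:,2],90))
    print(T["color"][0,0])
    g=(z>0)&(np.hypot(P[:,0]-426,P[:,1]-172)<60)&(P[:,2]>74)&(P[:,2]<88)&(H>4)&(H<16)&(Sa>150)
    if g.any():
        q=P[g][:,:2]-(426.2,172.3);yw=.16;print("tongue",g.sum(),q@[np.cos(yw),np.sin(yw)],q@[-np.sin(yw),np.cos(yw)])
E
```

```text
Traceback (most recent call last):
ValueError: zero-size array to reduction operation minimum which has no identity
```

View pics/end.png

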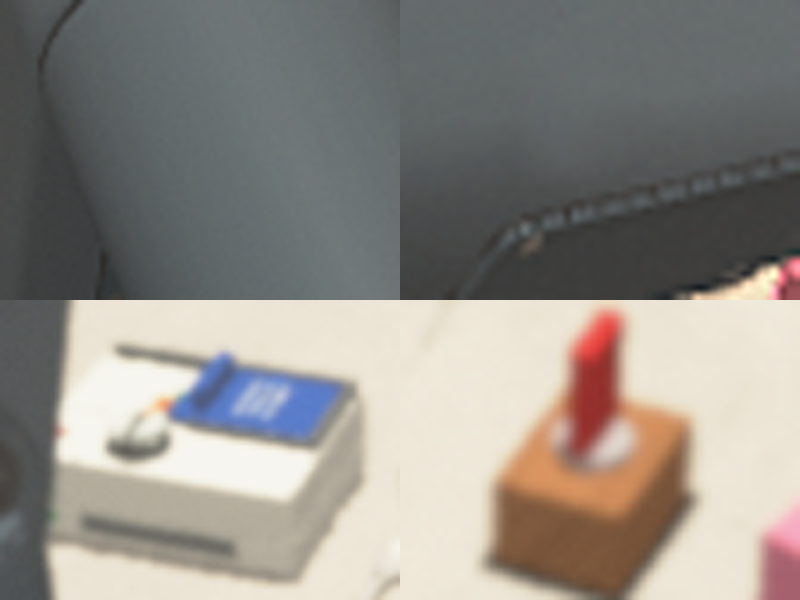

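The scene view shows the hatch home, the tongue at crop (163,405) pointing behind the hatch, and the key standing seated exactly as it was at the start. A quick numeric check of the tongue angle follows.

```bash
python3 - <<'E'
from h import *
c=viewer.camera("scene");H,S,V=cv2.split(cv2.cvtColor(c["color"],cv2.COLOR_BGR2HSV))
m=(H<18)&(S>90);m[:285-60]=0;m[310:]=0;m[:,:240]=0;m[:,262:]=0;m[245:]=0
y,x=np.nonzero(m);P=onz(c,np.c_[x,y],81.5)[:,:2];q=P-(425.8,171.6);print(np.c_[x,y,q.round(1)],np.arctan2(*q.mean(0)[::-1]))
f=lambda L:(np.array(L)-(0,300))/4.762+(220-.4,215-.4)
S=onz(c,f([(128,436),(155,412)]),87);d=S[1]-S[0];print(S,np.arctan2(d[1],d[0]))
E
```

```text
[[253.  236.   37.7   8. ]
 [254.  236.   39.    5.1]
 [255.  236.   40.4   2.3]
 [253.  237.   32.6   4.7]
 [254.  237.   34.    1.9]] 0.11934979535108713
[[412.09635353 169.43201238  87.        ]
 [444.28746858 169.74434817  87.        ]] 0.009702242334917267
```

```bash
python3 -c "
from cell import ctrl
print(ctrl.hand_in())"
```

```text
the job is handed in; nothing more can be done
None
```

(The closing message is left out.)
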